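# Feed a tray of jars through the carton coder

### The arm

A 6-joint arm with a two-finger parallel gripper is mounted at the origin on the work surface. World frame = base frame: x ahead of the robot, y to its left, z up, the work surface at z = 0. Lengths are in mm, angles in rad, forces in N, time in s.
With the tool pointing down it reaches from about 300 to 950 mm from the base axis. Payload 3.1 kg.
Tool frame: the origin (TCP) lies on the centre line of the jaws, within the pads' length; the fingertips stand 25 mm ahead of it and the grasp point (between the pads) lies 6 mm ahead of it (tip_extent is the distance from the TCP to the fingertips, in mm); z points along the fingers, y is the direction in which the jaws open and shut (so a half turn about z gives the same grasp; the last joint's range is limited). The gripper opens to 85 mm and grips with 20 to 120 N. Pads are 22 mm wide; open, the fingers measure 114 mm over their backs; the gripper's body (76 mm by 85 mm) begins 54 mm behind the grasp point. The pads swing forward as they close: fully open they stand 13 mm farther back than shut.
Start: joints at [-1.372, 0.308, 1.634, -0, 1.2, -0.07], TCP at [165.957, -602.57, 256.272] pointing down, gripper open.
Joint ranges: [-3.06, 3.06], [-0.79, 1.96], [0.05, 2.63], [-1.19, 4.34], [0.05, 2.64], [-2.94, 2.94]. Speed limits (rad/s): [2.79, 2.79, 3.14, 3.14, 3.14, 3.14].

### API

Orientations are given as a unit quaternion [w, x, y, z].
In Python, from cell import * gives the robot as it stands.
- The arm moves only by the tool arm_command, never from a script. Its argument "rows" is text: rows parted by semicolons, each of 5 numbers parted by spaces: the gripper's target within -1 to 1 (fully open at 1, half-way at 0, shut at -1), then the shift along the tool's x, y, z in m, then the turn about the tool's z in rad. A call has 1 to 10 rows; each row is the pose to reach, as a shift and turn from the pose commanded when the call began, along the tool's axes at that moment; what a row does not reach only later rows make up. A row lasts 1/10 s, in which the tool goes at most 50 mm and 8.59 degrees, less where a joint would pass 70% of its speed; a pose out of reach is approached as far as the arm can. A call with a gripper value outside its range is refused whole. The fingers move at their own pace and stop on an object; the grip force is fixed at half the most. Time passes only in rows, so rows that repeat a pose let the fingers close. It gives the time, the measured TCP pose, the force and the opening at its end, in the units of the state.
- state(): the state, without advancing time (a new reading comes with each control period).
- capture(name): name is "side" or "top"; returns a dict with "pixels" (420x560x3 uint8, blue, green, red), "intrinsics" (3x3 intrinsics, pixels), "R" (3x3) and "t" (3): a world point X has camera coordinates R X + t. Camera axes: x right, y down, z forward; pixel columns grow to the right and rows downward; lengths in mm; the calibration is good to about 2 mm. A picture is of the moment at which its call begins. There is no depth.
- close_job(): hands the job in, once; it reports no verdict.
Trained networks look in a picture, given as the dict that the camera call returned (one of the last four; its "shot" number tells which), for a name from the list of things; names that differ only in an ending like _2 or _b are one class to them, and where a whole thing is asked for, a point or a joint stands for the part that bears it (a point fixed in the world has none). Each returns a list of dicts, best first, with "confidence" (0 to 1); they miss things now and then, are a little off and sometimes report something else, mostly with a low value. They report only what shows in the picture. A call takes as long as a camera call.
- find_in(query, picture): "location" ([x, y, z] in mm, in world coordinates, good to about 4 mm: the middle of the surface that is visible of it).
- outline_of(query, picture): "pixels" (420x560 bool, what is visible of it).
- place_of(query, picture): "location" ([x, y, z] in mm, in world coordinates, good to about 4 mm: a listed point, or the origin of a listed thing).
The state is a dict: "time_s": time; "qpos": joint angles; "qd": joint speeds; "tau": joint torques, N m; "position": TCP position; "orientation": TCP orientation; "contact_force": force on the tool from outside, world axes, zero at the start; "moment": the same for the moment, N m; "gripper_width": finger opening in mm.
Only numpy, scipy, OpenCV 4.12 (cv2) and the standard library are available. Lean on these libraries where they do the work, as an engineer would, in place of code of your own. Each camera call takes 0.05 s, during which the arm holds its last target.

### The job

Push the cardboard tray of jars along the fence and through the narrow gap between the fence and the print head, from the robot's right to its left, until the whole tray is out past the print head; leave it there lying square along the fence, no part of it beyond the fence's end. Only push the tray, by its outside walls: do not lift it, press on or pull the jars, or disturb anything else on the bench.

Things in the scene. Friction and masses are not known exactly. Their poses are not given: they have to be found in the camera images.
- coder: Carton coding station fixed to the bench (place and yaw vary): a long fence on the robot's side, a print head facing it. Origin on the bench in the middle of the 107 mm wide gap between them; +y is the feed direction (roughly the robot's left), +x points from the fence to the print head (roughly away from the robot). The bench in the lane is flat and bare.
- fence (a point): Middle of the fence's working face, at bench level (coder frame x -53.5, y -10 mm). Straight upright steel angle with a green slide strip, 45 mm high, 620 mm long along the coder's y (y = -320 to +300 mm); its 5 mm high foot reaches 50 mm back from the face, on the robot's side.
- nozzle (a point): Middle of the print head's steel nozzle plate (coder frame x +53.5, y 0, z 34 mm). Plate 80 mm long in y, z 6 to 62 mm, with lips turned out about 30 degrees at both ends as far as y = -66 and +66 mm, where they stand 16 mm back. Behind it the grey head and its carrier reach to coder x 240 mm, within 66 mm of the middle in y, up to 105 mm high.
- tray: The cardboard tray with six jars, loose, starting on the infeed side (y negative in the coder's frame), turned and away from the fence. Open box 102 mm (its x) by 149 mm (its y, the long side) outside, walls 36 mm high and 4 mm thick. Origin under its centre; axes parallel to the coder's when it lies square along the fence. With its jars about 0.7 kg; it slides flat on the bench (a few newtons).
- jar0: one of the six small filled jars with white lids standing loose in the tray (45 mm across, 64 mm tall, origin under its centre, 4 mm above the tray's underside); in the tray's frame it stands near x = -23.5, y = -47 mm, about 1 mm inside the walls
- jar1: one of the six small filled jars with white lids standing loose in the tray (45 mm across, 64 mm tall, origin under its centre, 4 mm above the tray's underside); in the tray's frame it stands near x = -23.5, y = 0 mm, about 1 mm inside the walls
- jar2: one of the six small filled jars with white lids standing loose in the tray (45 mm across, 64 mm tall, origin under its centre, 4 mm above the tray's underside); in the tray's frame it stands near x = -23.5, y = 47 mm, about 1 mm inside the walls
- jar3: one of the six small filled jars with white lids standing loose in the tray (45 mm across, 64 mm tall, origin under its centre, 4 mm above the tray's underside); in the tray's frame it stands near x = 23.5, y = -47 mm, about 1 mm inside the walls
- jar4: one of the six small filled jars with white lids standing loose in the tray (45 mm across, 64 mm tall, origin under its centre, 4 mm above the tray's underside); in the tray's frame it stands near x = 23.5, y = 0 mm, about 1 mm inside the walls
- jar5: one of the six small filled jars with white lids standing loose in the tray (45 mm across, 64 mm tall, origin under its centre, 4 mm above the tray's underside); in the tray's frame it stands near x = 23.5, y = 47 mm, about 1 mm inside the walls
- pickle_jar_a: large pickle jar with white lid, 66 mm across, 105 mm tall, loose, stands past the outfeed end of the fence; origin under its centre
- pickle_jar_b: the same kind of large jar (66 x 105 mm), loose, stands on the print head's side, beyond it in the feed direction
- cartridge: spare ink cartridge, black upright block 28 x 90 x 68 mm, loose, beside the outfeed on the print head's side; origin under its centre
- tape_roll: roll of clear packing tape lying flat, 96 mm across, 48 mm tall, loose, upstream of the tray; origin under its centre
- lid_bowl: small red plastic bowl, 110 mm across, 50 mm tall, loose, far side of the infeed, next to the head carrier; origin under its centre
- cleaner: white cleaning-fluid bottle, 64 mm across, 170 mm tall, loose, past the outfeed on the print head side; origin under its centre

How it is judged:
By the outcome, as a careful person would: the job done as asked, in the order asked, and still so for the second after the job is handed in, with the robot touching nothing.
It also fails if it takes over 64 s, if anything falls off the work surface, if the arm or the gripper's body presses on something with over 40 N, if the wrist force passes 120 N, or if a joint passes its speed limit or range.

## Working session

There is one attempt and no reset: what is moved stays moved. The work goes in short steps, Python scripts to look and compute and a tool call to move; the robot and the scene stay as the last step left them, time stands still between calls to the robot, and variables do not carry over. Pictures are saved under pics/ and viewed, and the job is handed in when it is done.

Besides the shell and the picture viewer there is one more tool, called after "Request:" by a JSON object that holds its "fn" and its "kwargs". arm_command: Moves the arm, as the interface text tells. Its arguments: {"type":"object","properties":{"rows":{"type":"string"}},"required":["rows"]}

```bash
mkdir -p pics; ls; python3 - <<'E'
from cell import *
import cv2
s=state(); print({k:s[k] for k in ("time_s","position","orientation","gripper_width","contact_force")})
for n in("side","top"):
    c=capture(n); cv2.imwrite(f"pics/{n}0.png",c["pixels"]); print(n,c["intrinsics"],c["R"],c["t"])
    for q in ["coder","fence","nozzle","tray","jar0","pickle_jar_a","cartridge","tape_roll","lid_bowl","cleaner"]:
        r=place_of(q,c); print(q,[(tuple(round(float(v)) for v in d["location"]),round(float(d["confidence"]),2)) for d in r[:6]])
print(state()["time_s"])
E
```

```text
pics
{'time_s': 0.0, 'position': array([ 165.79915497, -601.80790317,  255.04035776]), 'orientation': array([-1.15032381e-03,  9.90980420e-01,  1.34001778e-01, -8.46708804e-05]), 'gripper_width': 85.3095909753797, 'contact_force': array([ 0.38340161,  0.18271797, -0.50462212])}
side [[388.99679897   0.         281.54546853]
 [  0.         388.99679897 207.05568803]
 [  0.           0.           1.        ]] [[-0.83325121 -0.55281989  0.00908812]
 [-0.41014286  0.60700772 -0.68067941]
 [ 0.37077655 -0.57090437 -0.73252505]] [482.41868116 287.96165811 959.75439224]
coder [((475, -15, -4), 0.82), ((537, -206, 0), 0.46)]
fence [((419, -33, -3), 0.63), ((492, -203, 7), 0.2)]
nozzle [((531, -15, 34), 0.62)]
tray [((516, -252, 2), 0.64), ((635, 85, -3), 0.49)]
jar0 [((536, -211, 3), 0.72), ((492, -203, 7), 0.67), ((487, -255, 4), 0.63), ((530, -301, 6), 0.62), ((534, -255, 8), 0.54), ((486, -297, 5), 0.5)]
pickle_jar_a [((672, 207, -2), 0.74), ((487, 381, 0), 0.64)]
cartridge [((638, 86, -5), 0.65)]
tape_roll [((452, -513, 1), 0.88), ((420, -29, -1), 0.29)]
lid_bowl [((729, -139, -2), 0.77)
[... 181 characters left out ...]
03 -9.99985802e-01  4.55561040e-04]
 [-9.92994897e-01 -5.32583750e-03 -1.18037155e-01]
 [ 1.18037905e-01  1.74310726e-04 -9.93009075e-01]] [ -22.54893847  620.34998218 1154.15235512]
coder []
fence [((420, -27, 2), 0.87)]
nozzle [((730, -138, -3), 0.54), ((491, -300, 4), 0.36)]
tray [((512, -251, -2), 0.55)]
jar0 [((535, -258, 0), 0.86), ((492, -204, 4), 0.83), ((488, -299, 5), 0.66), ((539, -207, 2), 0.62), ((640, 86, 1), 0.56), ((532, -305, 5), 0.49)]
pickle_jar_a [((490, 377, 3), 0.75), ((664, 212, 1), 0.6)]
cartridge [((638, 84, 1), 0.7)]
tape_roll [((452, -516, 1), 0.7)]
lid_bowl [((728, -140, -2), 0.92), ((529, -18, 35), 0.25)]
cleaner [((575, 321, 0), 0.78), ((667, 212, 0), 0.46)]
1.1
```

View pics/side0.png

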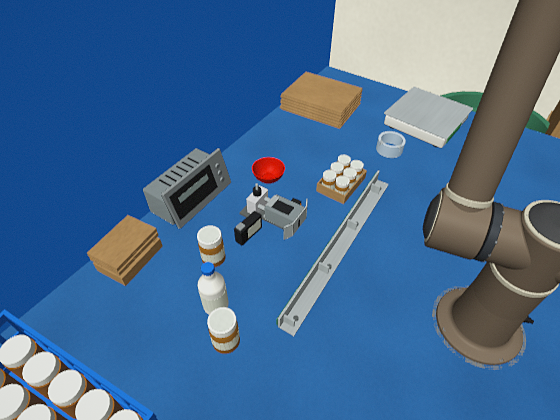

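View pics/top0.png

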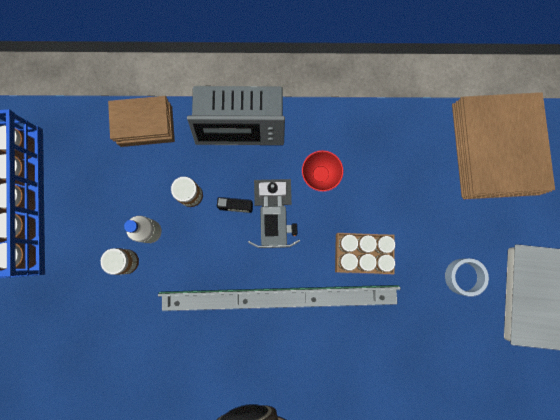

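```bash
cat > h.py <<'E'
from cell import *
import cv2, numpy as np
def proj(c,X):
    X=np.atleast_2d(np.asarray(X,float)); p=(np.array(c["R"])@X.T).T+np.array(c["t"]); u=(np.array(c["intrinsics"])@p.T).T
    return u[:,:2]/u[:,2:]
def ray(c,uv,z):
    uv=np.atleast_2d(uv); K=np.array(c["intrinsics"]);R=np.array(c["R"]);t=np.array(c["t"])
    d=(R.T@np.linalg.inv(K)@np.c_[uv,np.ones(len(uv))].T).T; o=-R.T@t
    return o+d*((z-o[2])/d[:,2])[:,None]
def tf(pose,pts):
    x,y,a=pose; pts=np.atleast_2d(np.asarray(pts,float)); r=np.array([[np.cos(a),-np.sin(a)],[np.sin(a),np.cos(a)]])
    q=pts.copy(); q[:,:2]=pts[:,:2]@r.T+[x,y]; return q
def rectfit(mask,c,z):
    ys,xs=np.nonzero(mask); P=ray(c,np.c_[xs,ys],z)[:,:2]
    return P
def overlay(c,polys,name,crop=None,s=1):
    im=cv2.resize(c["pixels"],None,fx=s,fy=s,interpolation=cv2.INTER_CUBIC)
    for P,col in polys:
        uv=((proj(c,P)+.5)*s-.5)
        cv2.polylines(im,[np.round(uv*16).astype(np.int32)],True,col,1,cv2.LINE_AA,4)
    if crop: u0,v0,u1,v1=[int(k*s) for k in crop]; im=im[v0:v1,u0:u1]
    cv2.imwrite(name,im)
def box(x0,x1,y0,y1,z): return [[x0,y0,z],[x1,y0,z],[x1,y1,z],[x0,y1,z]]
E
python3 - <<'E'
from h import *
for n in("top","side"):
    c=capture(n)
    im=c["pixels"].astype(int); b,g,r=im[...,0],im[...,1],im[...,2]
    m=(g>b+8)&(g>r+8)
    if n=="top": m[:270]=0; m[310:]=0
    else: m[:150]=0
    ys,xs=np.nonzero(m); print(n,len(xs))
    if len(xs)>20:
        P=ray(c,np.c_[xs,ys],45)[:,:2]
        for z in (45,25): 
            P=ray(c,np.c_[xs,ys],z)[:,:2]
            k=np.polyfit(P[:,1],P[:,0],1); print(z,"x=",k, "resid",np.std(P[:,0]-np.polyval(k,P[:,1])),P[:,1].min(),P[:,1].max())
    for q in("tray","fence","coder"):
        o=outline_of(q,c)
        for d in o[:2]:
            mm=d["pixels"]; ys,xs=np.nonzero(mm); print(q,d["confidence"],mm.sum(),xs.min(),xs.max(),ys.min(),ys.max())
            P=ray(c,np.c_[xs,ys],36 if q=="tray" else 45)[:,:2].astype(np.float32); print(cv2.minAreaRect(P))
    cv2.imwrite(f"pics/{n}1z.png",cv2.resize(c["pixels"][220:320,140:420] if n=="top" else c["pixels"][140:340,220:420],None,fx=2.8 if n=="top" else 3,fy=2.8 if n=="top" else 3,interpolation=cv2.INTER_CUBIC))
E
```

```text
top 363
45 x= [-3.29534382e-02  4.18925390e+02] resid 1.1320213152430159 -333.800880806685 277.243791483989
25 x= [-3.29534382e-02  4.17898000e+02] resid 1.1513009472912408 -339.1547093672697 282.2967602938773
tray 0.85 681 335 394 232 273
((515.3512573242188, -251.27694702148438), (153.65769958496094, 104.7302017211914), 88.58230590820312)
tray 0.15 715 171 202 176 206
((673.627197265625, 215.58798217773438), (90.1210708618164, 66.47408294677734), 54.84986877441406)
fence 0.87 6813 159 398 179 310
((540.0545043945312, -24.329254150390625), (333.7803649902344, 611.3051147460938), 1.8942230939865112)
coder 0.97 6678 159 398 179 310
((540.9417114257812, -24.01202392578125), (331.7970275878906, 611.3114624023438), 2.0280256271362305)
side 167
45 x= [-1.09667837e-02  4.28404354e+02] resid 44.136998799973526 -314.45733282262336 414.17561642081637
25 x= [-1.09667837e-02  4.34457546e+02] resid 45.17592046734037 -336.91973929142716 408.8641848508058
tray 0.61 458 316 366 170 203
((504.208984375, -234.33493041992188), (182.12960815429688, 113.87303161621094), 88.14129638671875)
fence 0.95 5388 240 386 172 335
((535.6432495117188, -9.889129638671875), (352.3419189453125, 630.135498046875), 1.878631591796875)
coder 0.82 5530 240 386 172 335
((535.378662109375, -10.40057373046875), (353.0047302246094, 628.7387084960938), 1.9675002098083496)
coder 0.53 1001 198 227 263 312
((593.2238159179688, 299.939208984375), (66.29821014404297, 139.68087768554688), 57.25661849975586)
```

View pics/top1z.png

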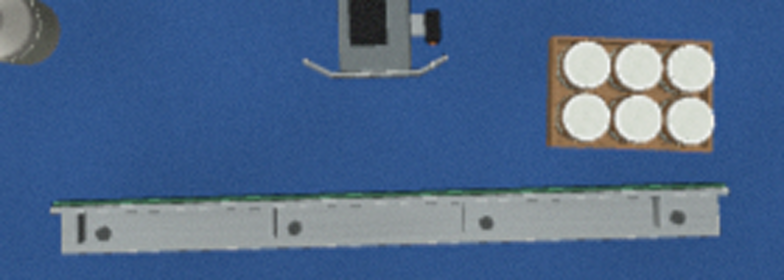

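View pics/side1z.png

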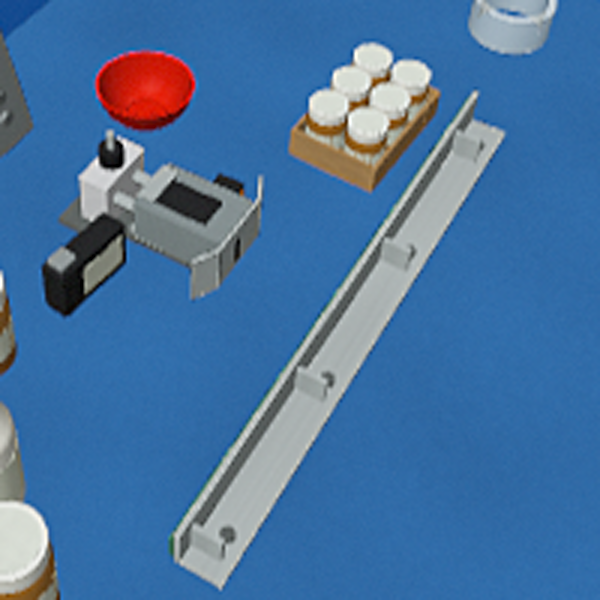

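```bash
python3 - <<'E'
from h import *
print(state().keys())
cp=(473,-16.,.033)
tr=(513.5,-252,-.035)
for n,crop,s in(("top",(140,170,420,320),2.8),("side",(220,140,420,340),3)):
    c=capture(n)
    L=[(tf(cp,box(-53.5,-53.5,-320,300,45)),(0,0,255)),(tf(cp,box(-103.5,-53.5,-320,300,5)),(0,255,255)),
       (tf(cp,[[69.5,-66,62],[53.5,-40,62],[53.5,40,62],[69.5,66,62]]),(0,0,255)),
       (tf(tr,box(-51,51,-74.5,74.5,36)),(255,0,255)),(tf(tr,box(-51,51,-74.5,74.5,0)),(0,255,0))]
    overlay(c,L,f"pics/{n}2.png",crop,s)
E
```

```text
dict_keys(['time_s', 'qpos', 'qd', 'tau', 'position', 'orientation', 'contact_force', 'moment', 'gripper_width'])
```

View pics/top2.png

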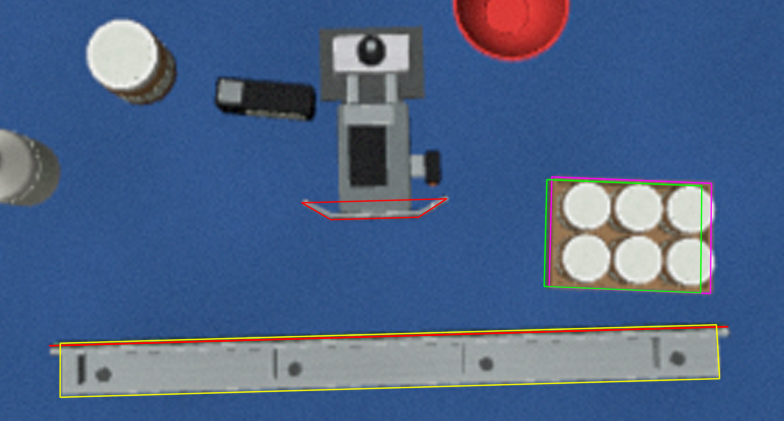

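View pics/side2.png

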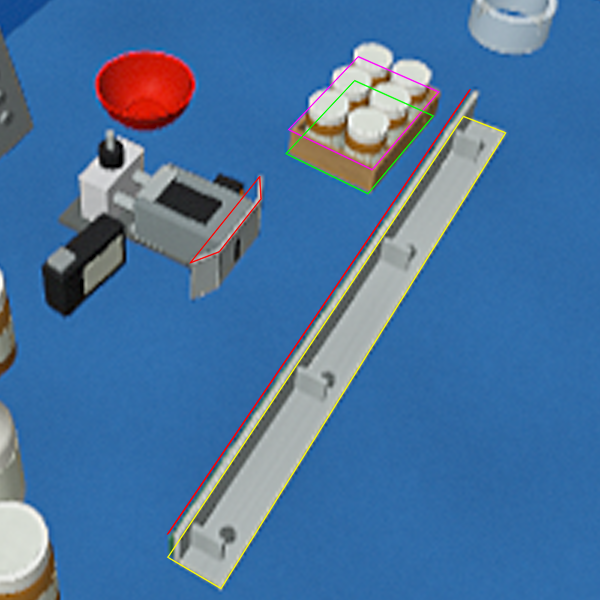

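Request:
{"fn": "arm_command", "kwargs": {"rows": "1 0.511 -0.222 0 0.236; 1 0.511 -0.222 0 0.236; 1 0.511 -0.222 0 0.236; 1 0.511 -0.222 0 0.236; 1 0.511 -0.222 0 0.236; 1 0.511 -0.222 0 0.236; 1 0.511 -0.222 0 0.236; 1 0.511 -0.222 0 0.236; 1 0.511 -0.222 0 0.236; 1 0.511 -0.222 0 0.236"}}

```text
time_s: 2.6
position: [556.0, -287.7, 256.5]
orientation: [0.0, 1.0, 0.016, 0.0]
contact_force: [0.7, -1.0, -0.7]
gripper_width: 85.5
```

Request:
{"fn": "arm_command", "kwargs": {"rows": "1 0.045 -0.035 0.02 0; 1 0.045 -0.035 0.06 0; 1 0.045 -0.035 0.105 0; 1 0.045 -0.035 0.15 0; 1 0.045 -0.035 0.185 0; 1 0.045 -0.035 0.205 0; 1 0.045 -0.035 0.205 0; 1 0.045 -0.035 0.205 0"}}

```text
time_s: 3.4
position: [598.6, -252.8, 51.3]
orientation: [-0.0, 1.0, 0.016, -0.0]
contact_force: [0.4, -0.0, 0.6]
gripper_width: 85.6
```

```bash
python3 - <<'E'
from h import *
s=state();print(s["position"],s["contact_force"],s["qpos"])
for n in("side","top"):
    c=capture(n); cv2.imwrite(f"pics/{n}3.png",cv2.resize(c["pixels"][100:300,260:480],None,fx=3,fy=3,interpolation=cv2.INTER_CUBIC))
E
```

```text
[ 598.55628173 -252.84425179   51.34876015] [ 0.38382313 -0.0398816   0.6240642 ] [-4.66681523e-01  5.97721833e-01  1.67821202e+00 -5.15907051e-06
  8.65817564e-01  1.07127195e+00]
```

View pics/side3.png

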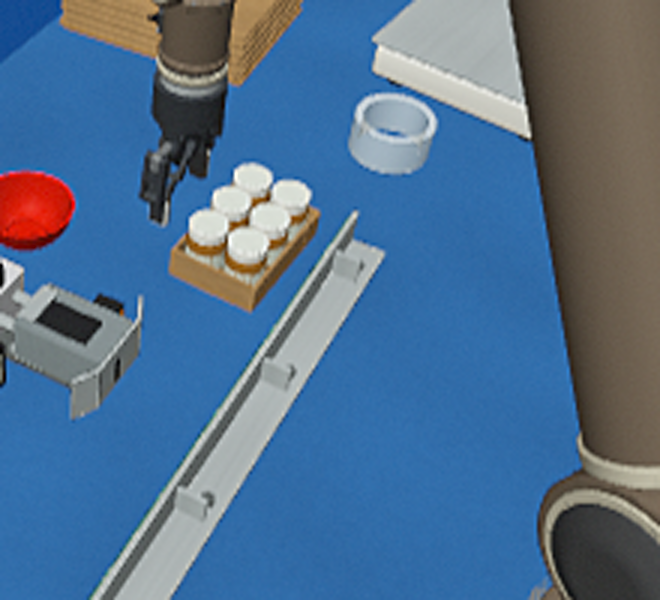

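View pics/top3.png

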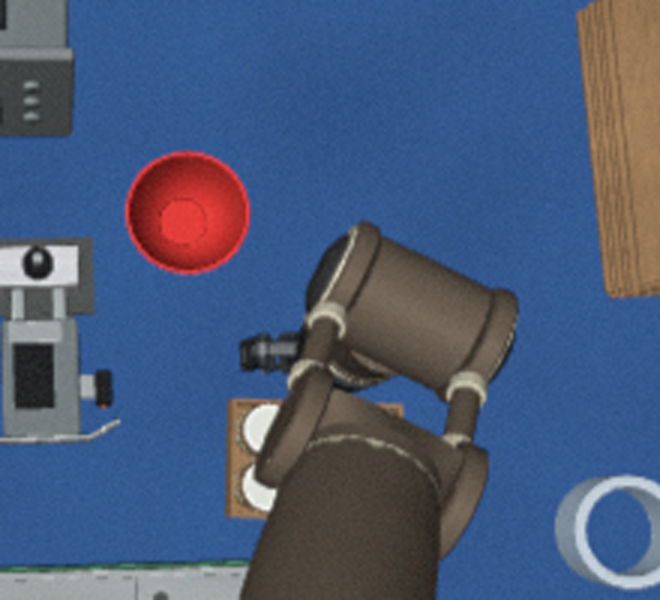

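Request:
{"fn": "arm_command", "kwargs": {"rows": "1 0 0 0.01 0; 1 0 0 0.019 0; 1 0 0 0.019 0; 1 -0.008 0 0.019 0; 1 -0.016 0 0.019 0; 1 -0.024 0 0.019 0; 1 -0.030 0 0.019 0; 1 -0.036 0 0.019 0; 1 -0.042 0 0.019 0; 1 -0.046 0 0.019 0"}}

```text
time_s: 4.5
position: [552.5, -254.7, 32.6]
orientation: [0.0, 1.0, 0.016, 0.001]
contact_force: [3.1, -0.5, -2.0]
gripper_width: 85.2
```

Request:
{"fn": "arm_command", "kwargs": {"rows": "1 -0.003 0 0 0; 1 -0.005 0 0 0; 1 -0.007 0 0 0; 1 -0.009 0 0 0; 1 -0.009 0 0 0"}}

```text
time_s: 5.0
position: [543.6, -254.8, 32.6]
orientation: [0.0, 1.0, 0.016, 0.0]
contact_force: [3.7, -1.2, 0.5]
gripper_width: 85.4
```

```bash
python3 - <<'E'
from h import *
s=state();print(s["position"],s["contact_force"])
for n in("side","top"):
    c=capture(n); cv2.imwrite(f"pics/{n}4.png",cv2.resize(c["pixels"][140:310,280:440],None,fx=3.5,fy=3.5,interpolation=cv2.INTER_CUBIC))
E
```

```text
[ 543.6073998  -254.81973744   32.59828717] [ 3.73529381 -1.22414525  0.54623047]
```

View pics/side4.png

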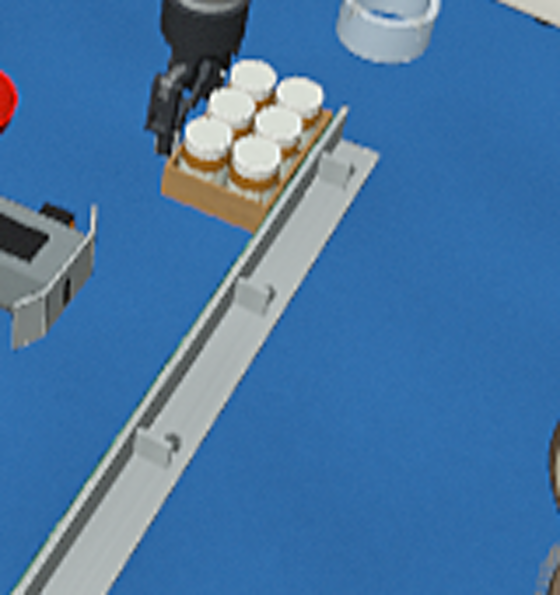

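View pics/top4.png

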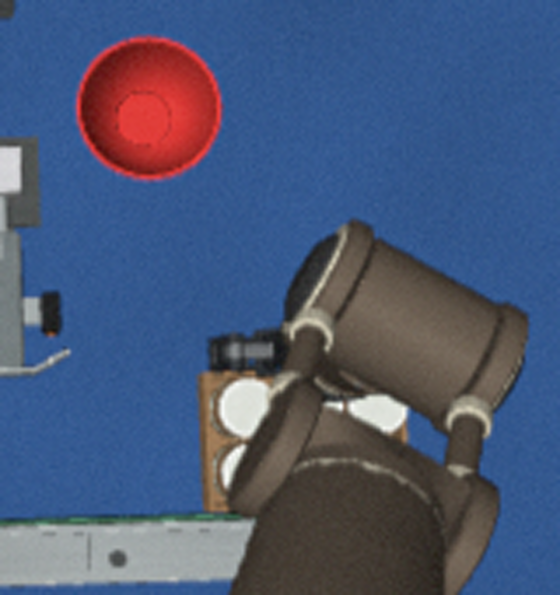

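Request:
{"fn": "arm_command", "kwargs": {"rows": "1 -0.0015 0 0 0; 1 -0.003 0 0 0; 1 -0.003 0 0 0"}}

```text
time_s: 5.4
position: [541.0, -254.9, 32.6]
orientation: [0.0, 1.0, 0.016, 0.001]
contact_force: [4.9, -0.2, -1.2]
gripper_width: 85.5
```

Request:
{"fn": "arm_command", "kwargs": {"rows": "1 -0.001 0 0 0; 1 -0.002 0 0 0; 1 -0.002 0 0 0"}}

```text
time_s: 5.7
position: [541.0, -254.9, 32.7]
orientation: [0.001, 1.0, 0.016, 0.003]
contact_force: [10.1, 1.4, -3.2]
gripper_width: 85.7
```

Request:
{"fn": "arm_command", "kwargs": {"rows": "1 0.015 0 0 0; 1 0.03 0 -0.01 0; 1 0.03 0 -0.05 0; 1 0.03 0 -0.1 0; 0 0.01 0.02 -0.14 -0.1; 0 -0.03 0.05 -0.15 -0.25; 0 -0.062 0.09 -0.15 -0.4; 0 -0.062 0.104 -0.15 -0.55; 0 -0.062 0.104 -0.15 -0.7; 0 -0.062 0.104 -0.15 -0.85"}}

```text
time_s: 6.7
position: [476.8, -360.5, 181.0]
orientation: [-0.003, 0.906, 0.423, -0.002]
contact_force: [0.5, 0.1, -0.2]
gripper_width: 42.4
```

```bash
python3 - <<'E'
from h import *
s=state();print(s["position"],s["contact_force"],s["orientation"])
E
```

```text
[ 476.83166269 -360.47817196  181.04179611] [ 0.51255264  0.14204285 -0.24002113] [-0.00269625  0.90626273  0.4227029  -0.0016912 ]
```

Request:
{"fn": "arm_command", "kwargs": {"rows": "0 0 0 0 -0.15; 0 0 0 0 -0.3; 0 0 0 0 -0.45; 0 0 0 0 -0.6; 0 0 0 0 -0.721; 0 0 0 0 -0.721; 0 0 0 0 -0.721"}}

```text
time_s: 7.4
position: [478.4, -359.9, 181.3]
orientation: [-0.002, 0.701, 0.713, -0.0]
contact_force: [0.3, 0.6, -0.3]
gripper_width: 42.5
```

```bash
python3 - <<'E'
from h import *
s=state();q=s["orientation"];print(s["position"],s["contact_force"],2*np.arctan2(q[2],q[1]),q)
cp=(473,-16.,.033)
tr=(478.3,-254,.033)
for n,crop,k in(("top",(290,200,450,320),4),("side",(280,140,440,260),4)):
    c=capture(n)
    L=[(tf(cp,box(-53.5,-53.5,-320,300,45)),(0,0,255)),(tf(tr,box(-51,51,-74.5,74.5,36)),(255,0,255)),(tf(tr,box(-51,51,-74.5,74.5,0)),(0,255,0))]
    overlay(c,L,f"pics/{n}5.png",crop,k)
    o=outline_of("tray",c)
    for d in o[:1]:
        ys,xs=np.nonzero(d["pixels"]);P=ray(c,np.c_[xs,ys],36)[:,:2].astype(np.float32); print(d["confidence"],cv2.minAreaRect(P))
    print([(d["location"],d["confidence"]) for d in place_of("tray",c)[:1]])
E
```

```text
[ 478.43674053 -359.92762785  181.31830497] [ 0.28399008  0.61921607 -0.29154667] 1.5870885256599596 [-1.90267108e-03  7.01321905e-01  7.12842080e-01 -3.66763966e-04]
0.71 ((479.2423095703125, -254.42782592773438), (104.2966079711914, 151.50546264648438), 2.013742446899414)
[([475.4, -258.2, 0.6], 0.81)]
0.71 ((477.16229248046875, -235.8878936767578), (99.13394165039062, 174.19361877441406), 3.011054515838623)
[([481.7, -259.5, 1.7], 0.82)]
```

View pics/side5.png

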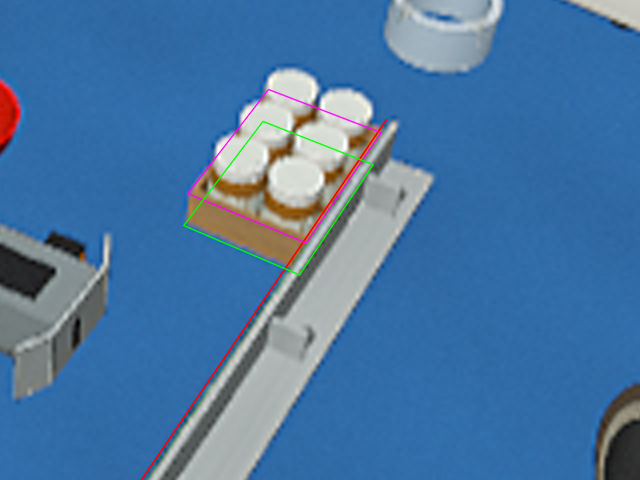

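View pics/top5.png

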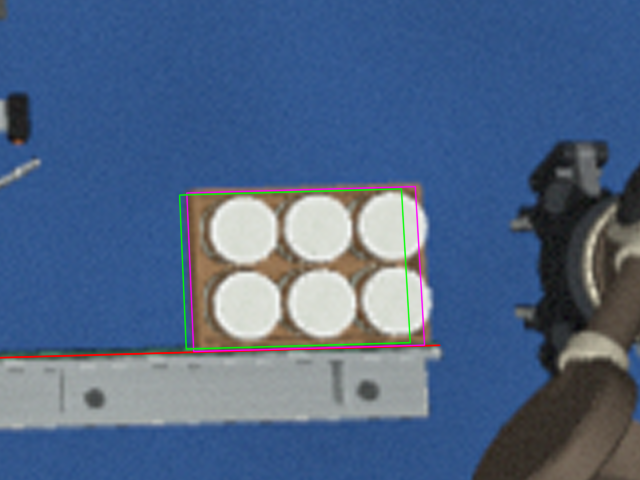

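Request:
{"fn": "arm_command", "kwargs": {"rows": "0 -0.005 0 0.02 -0.015; 0 -0.005 0 0.06 -0.015; 0 -0.005 0 0.1 -0.015; 0 -0.005 0 0.13 -0.015; 0 -0.005 0 0.149 -0.015; 0 -0.005 0 0.149 -0.015; 0 -0.005 0 0.149 -0.015"}}

```text
time_s: 8.4
position: [480.0, -365.8, 33.3]
orientation: [-0.0, 0.695, 0.719, -0.0]
contact_force: [0.4, -1.3, 0.8]
gripper_width: 42.6
```

```bash
cat > st.py <<'E'
from h import *
s=state();q=s["orientation"];a=2*np.arctan2(q[2],q[1]); cp=np.array([473,-16.]);y=.033
d=s["position"][:2]-cp; print("pos",s["position"].round(1),"F",s["contact_force"].round(1),"ang",a.round(4),"coder",(d[0]*np.cos(y)+d[1]*np.sin(y)).round(1),(-d[0]*np.sin(y)+d[1]*np.cos(y)).round(1),"t",s["time_s"],"M",s["moment"].round(2))
E
python3 st.py
```

```text
pos [ 480.  -365.8   33.3] F [ 0.4 -1.3  0.8] ang 1.6045 coder -4.5 -349.8 t 8.4 M [-0.06 -0.03  0.02]
```

Request:
{"fn": "arm_command", "kwargs": {"rows": "0 0.01 0 0 0; 0 0.018 0 0 0; 0 0.022 0 0 0; 0 0.026 0 0 0; 0 0.031 0 0 0; 0 0.037 0 0 0; 0 0.044 0 0 0; 0 0.052 0 0 0; 0 0.06 0 0 0; 0 0.068 0 0 0"}}

```text
time_s: 9.4
position: [479.0, -299.5, 34.6]
orientation: [0.003, 0.695, 0.719, -0.0]
contact_force: [0.3, -5.3, 1.2]
gripper_width: 42.6
```

```bash
python3 st.py
```

```text
pos [ 479.  -299.5   34.6] F [ 0.3 -5.3  1.2] ang 1.6051 coder -3.4 -283.5 t 9.4 M [-0.79 -0.03 -0.03]
```

Request:
{"fn": "arm_command", "kwargs": {"rows": "0 0.006 0 0 0; 0 0.013 -0.001 0 0; 0 0.02 -0.001 0 0; 0 0.027 -0.002 0 0; 0 0.034 -0.002 0 0; 0 0.041 -0.002 0 0; 0 0.046 -0.002 0 0; 0 0.048 -0.002 0 0"}}

```text
time_s: 10.2
position: [476.5, -251.4, 34.6]
orientation: [0.004, 0.695, 0.719, 0.0]
contact_force: [3.6, -5.3, -1.5]
gripper_width: 42.7
```

```bash
python3 st.py; python3 - <<'E'
from h import *
cp=(473,-16.,.033)
tr=tuple(tf(cp,[[-2.5,-236.5+11+74.5,0]])[0][:2])+(.033,)
for n,crop,k in(("top",(240,180,400,300),4),("side",(250,140,410,260),4)):
    c=capture(n)
    L=[(tf(cp,box(-53.5,-53.5,-320,300,45)),(0,0,255)),(tf(tr,box(-51,51,-74.5,74.5,36)),(255,0,255)),(tf(tr,box(-51,51,-74.5,74.5,0)),(0,255,0))]
    overlay(c,L,f"pics/{n}6.png",crop,k)
E
```

```text
pos [ 476.5 -251.4   34.6] F [ 3.6 -5.3 -1.5] ang 1.6047 coder -4.3 -235.4 t 10.2 M [-0.88 -0.37 -0.09]
```

View pics/side6.png

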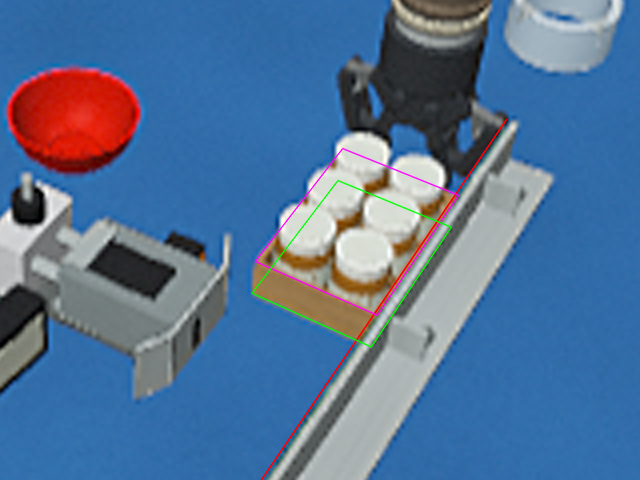

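View pics/top6.png

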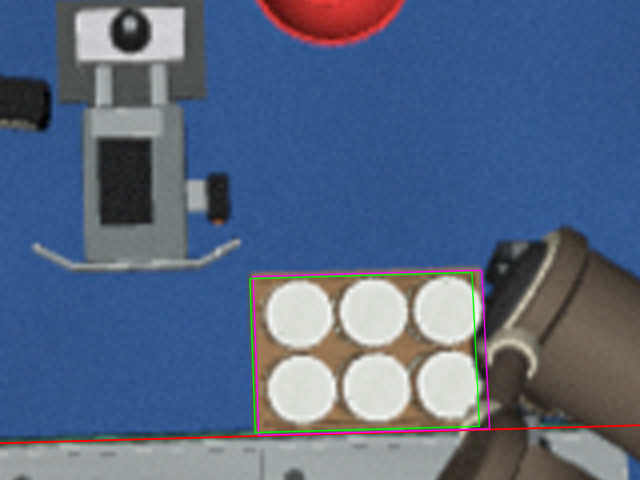

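Request:
{"fn": "arm_command", "kwargs": {"rows": "0 -0.01 0 0 0; 0 -0.03 0 0 0; 0 -0.05 0 0 0; 0 -0.06 0 0 0; 0 -0.06 0 0 0"}}

```text
time_s: 10.8
position: [476.2, -312.3, 33.4]
orientation: [0.001, 0.696, 0.718, 0.0]
contact_force: [-0.4, 1.1, 0.1]
gripper_width: 42.7
```

```bash
cat > rect.py <<'E'
import sys
from h import *
s=state(); cp=(473,-16.,.033); c=capture("side")
p=s["position"]; a=.033; dl=p[:2]-np.array(cp[:2]); xc=dl[0]*np.cos(a)+dl[1]*np.sin(a); yc=-dl[0]*np.sin(a)+dl[1]*np.cos(a)
# plane rel tool: u=x_c - xtool from -100..100, z 0..200 ; 4px/mm
K=np.array([[-100,0],[100,0],[100,180],[-100,180]],float)
W=tf(cp,np.c_[K[:,0]+xc,np.full(4,yc+float(sys.argv[2])),K[:,1]])
src=proj(c,W).astype(np.float32); dst=np.array([[800,540],[0,540],[0,0],[800,0]],np.float32)*[1,1]
dst=np.array([[(100+k[0])*3,(180-k[1])*3] for k in K],np.float32)
im=cv2.warpPerspective(c["pixels"],cv2.getPerspectiveTransform(src,dst),(600,540),flags=cv2.INTER_CUBIC)
for u in range(-100,101,20): cv2.line(im,(300+3*u,0),(300+3*u,540),(0,255,255) if u else (0,0,255),1)
for z in range(0,181,20): cv2.line(im,(0,540-3*z),(600,540-3*z),(0,255,255),1)
cv2.imwrite(sys.argv[1],im); print(xc,yc,p)
E
python3 rect.py pics/r1.png 0
```

```text
-6.5913636898027175 -296.1955603379222 [ 476.18490451 -312.25177202   33.40069256]
```

View pics/r1.png

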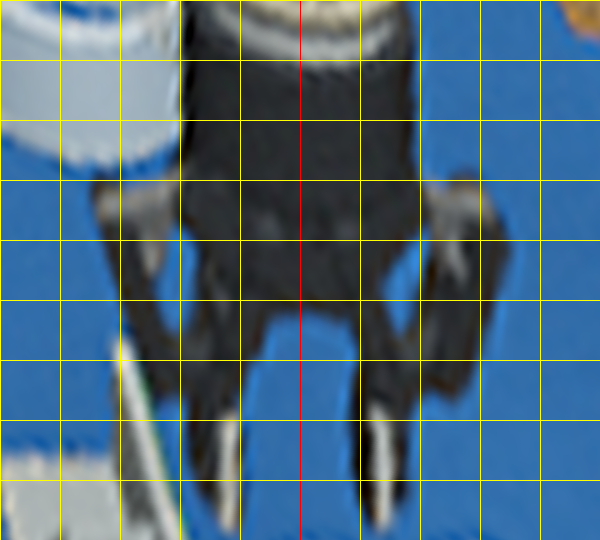

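Request:
{"fn": "arm_command", "kwargs": {"rows": "-1 0 0 0 0; -1 0 0 0 0; -1 0 0 0 0; -1 0 0 0 0; -1 0 0 0 0; -1 0 0 0 0; -1 0 0 0 0; -1 0 0 0 0"}}

```text
time_s: 11.65
position: [476.1, -309.8, 33.3]
orientation: [0.0, 0.695, 0.719, 0.0]
contact_force: [-0.6, 0.8, -0.1]
gripper_width: -0.3
```

```bash
python3 rect.py pics/r2.png 0
```

```text
-6.616978315999084 -293.72716570812554 [ 476.07786159 -309.78556643   33.31317812]
```

View pics/r2.png

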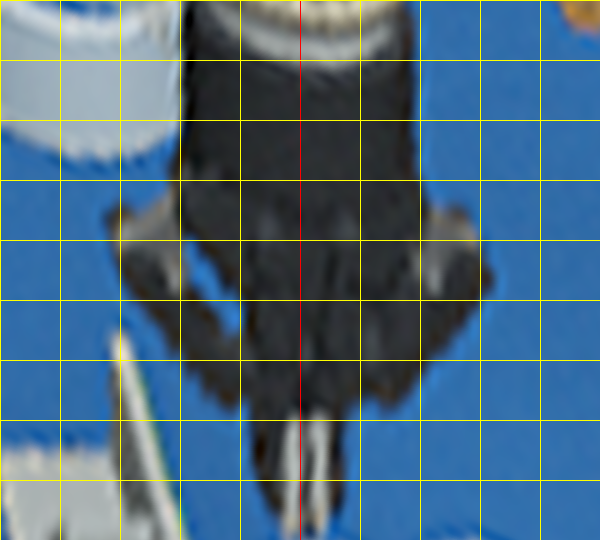

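Request:
{"fn": "arm_command", "kwargs": {"rows": "-0.53 0 0 -0.008 0; -0.53 0 0 -0.015 0; -0.53 0 -0.006 -0.015 0; -0.53 0 -0.0145 -0.015 0; -0.53 0 -0.0145 -0.015 0; -0.53 0 -0.0145 -0.015 0"}}

```text
time_s: 12.3
position: [460.8, -310.1, 48.0]
orientation: [-0.0, 0.695, 0.719, -0.0]
contact_force: [-0.8, 0.2, 0.5]
gripper_width: 20.0
```

```bash
python3 st.py; python3 rect.py pics/r3.png 0
```

```text
pos [ 460.8 -310.1   48. ] F [-0.8  0.2  0.5] ang 1.6041 coder -21.9 -293.5 t 12.3 M [-0.03  0.05  0.02]
-21.868892105647525 -293.54847139054937 [ 460.82835587 -310.11019122   48.02097168]
```

View pics/r3.png

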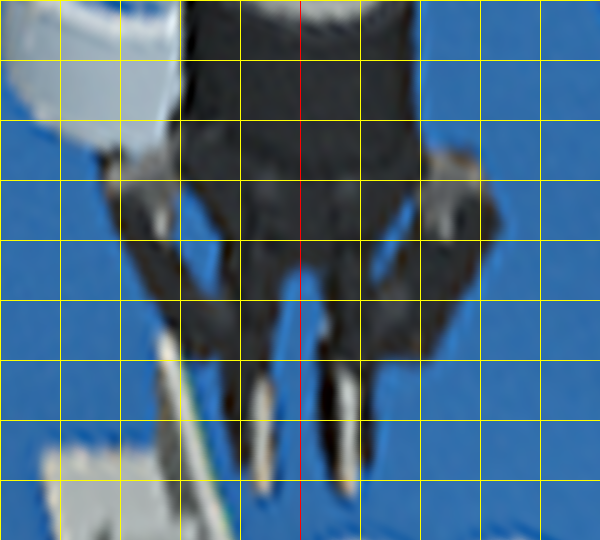

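Request:
{"fn": "arm_command", "kwargs": {"rows": "-0.53 0.015 0 0 0; -0.53 0.03 0 0 0; -0.53 0.042 0 0 0; -0.53 0.049 0 0 0; -0.53 0.054 0 0 0; -0.53 0.06 0 0 0; -0.53 0.067 0 0 0; -0.53 0.075 0 0 0; -0.53 0.083 0 0 0; -0.53 0.09 0 0 0"}}

```text
time_s: 13.35
position: [458.8, -220.3, 48.5]
orientation: [0.001, 0.695, 0.719, -0.0]
contact_force: [0.4, -4.3, -1.1]
gripper_width: 20.2
```

```bash
python3 st.py; cat > ov.py <<'E'
import sys
from h import *
cp=(473,-16.,.033); s=state(); dl=s["position"][:2]-np.array(cp[:2]); yc=-dl[0]*np.sin(.033)+dl[1]*np.cos(.033)
tr=tuple(tf(cp,[[-2.5,yc+11+74.5,0]])[0][:2])+(.033,)
u=proj(capture("top"),[[tr[0],tr[1],30]])[0]
for n in("top","side"):
    c=capture(n); u=proj(c,[[tr[0],tr[1],30]])[0]; crop=[int(u[0]-80),int(u[1]-65),int(u[0]+80),int(u[1]+65)]
    L=[(tf(cp,box(-53.5,-53.5,-320,300,45)),(0,0,255)),(tf(tr,box(-51,51,-74.5,74.5,36)),(255,0,255)),(tf(tr,box(-51,51,-74.5,74.5,0)),(0,255,0))]
    overlay(c,L,f"pics/{n}{sys.argv[1]}.png",crop,4)
print("expected tray centre coder y",yc+85.5)
E
python3 ov.py 7
```

```text
pos [ 458.8 -220.3   48.5] F [ 0.4 -4.3 -1.1] ang 1.6046 coder -20.9 -203.7 t 13.35 M [-0.76  0.08 -0.06]
expected tray centre coder y -118.21727971811023
```

View pics/side7.png

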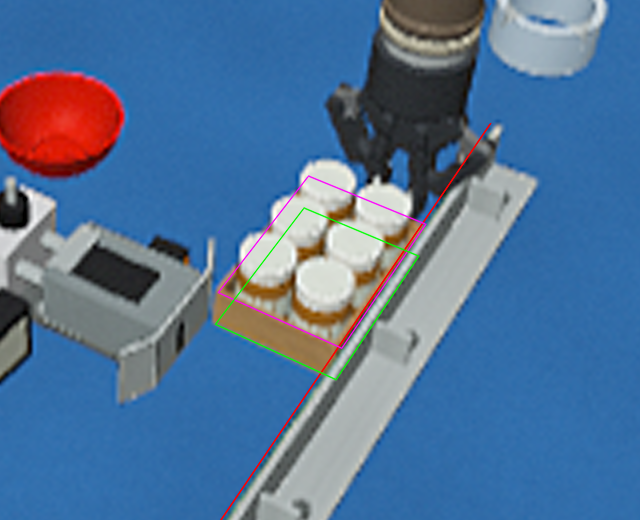

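View pics/top7.png

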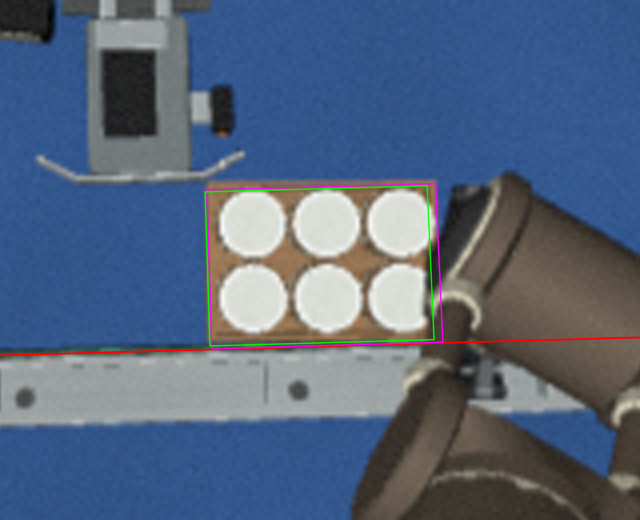

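```bash
cat > yaw.py <<'E'
from h import *
# far & near edges of tray in top image -> coder frame at z=36
def yaw(show=True):
    c=capture("top"); m=outline_of("tray",c); 
    if not m: print("no tray"); return
    im=c["pixels"].astype(float); f=im[...,2]-im[...,0]  # red-blue : brown +, bench -, white 0
    M=m[0]["pixels"]; ys,xs=np.nonzero(M); print("conf",m[0]["confidence"],xs.min(),xs.max(),ys.min(),ys.max())
    E=[]
    for u in range(xs.min()+3,xs.max()-3):
        v0=ys[xs==u].min()
        col=f[v0-6:v0+6,u]; 
        lo,hi=col[:3].mean(),col.max(); th=(lo+hi)/2
        k=np.nonzero((col[:-1]<th)&(col[1:]>=th))[0]
        if len(k)==0 or hi-lo<30: continue
        k=k[0]; E.append((u,v0-6+k+(th-col[k])/(col[k+1]-col[k])))
    E=np.array(E); P=ray(c,E,36)[:,:2]
    kk=np.polyfit(P[:,1],P[:,0],1); r=P[:,0]-np.polyval(kk,P[:,1]); g=abs(r)<1.5
    kk=np.polyfit(P[g,1],P[g,0],1); print("far edge yaw",-kk[0],"n",g.sum(),"std",r[g].std())
    a=.033; d=P[g]-[473,-16]; xc=d[:,0]*np.cos(a)+d[:,1]*np.sin(a); yc=-d[:,0]*np.sin(a)+d[:,1]*np.cos(a)
    print("far edge coder x at rear/front", np.polyval(np.polyfit(yc,xc,1),[yc.min(),yc.max()]).round(1), "y",yc.min().round(),yc.max().round(), "(square: 48.5)")
yaw()
E
python3 yaw.py; python3 - <<'E'
from h import *
c=capture("side"); print(proj(c,tf((473,-16,.033),[[53.5,-40,62],[53.5,40,62],[60,-30,105],[60,30,105],[60,30,75],[60,-30,75]])))
cv2.imwrite("pics/head.png",cv2.resize(c["pixels"][180:250,225:320],None,fx=7,fy=7,interpolation=cv2.INTER_CUBIC))
E
```

```text
conf 0.85 290 346 247 286
[[306.49146405 205.82227774]
 [292.62433322 223.40638854]
 [303.62690607 196.77830842]
 [292.90593817 209.95903941]
 [292.58047629 217.1685978 ]
 [303.10265272 204.02115029]]Traceback (most recent call last):
  File "yaw.py", line 21, in <module>
    yaw()
    ~~~^^
  File "yaw.py", line 10, in yaw
    v0=ys[xs==u].min()
    return umr_minimum(a, axis, None, out, keepdims, initial, where)
ValueError: zero-size array to reduction operation minimum which has no identity
```

View pics/head.png

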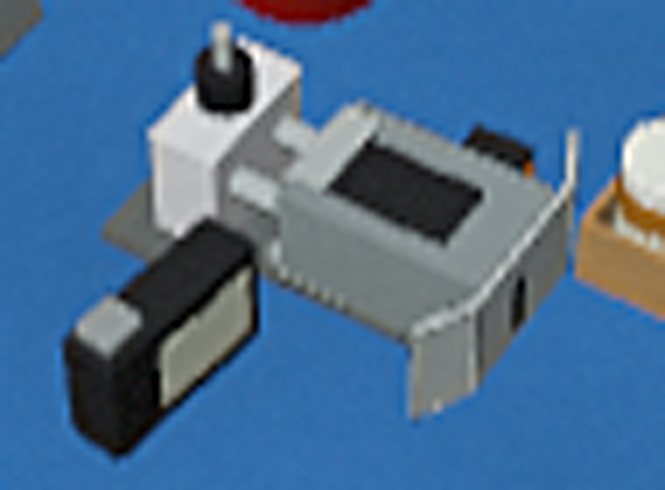

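```bash
sed -i 's/        v0=ys\[xs==u\].min()/        if not (xs==u).any(): continue\n        v0=ys[xs==u].min()/' yaw.py; python3 yaw.py
```

```text
conf 0.81 291 346 247 286Traceback (most recent call last):
  File "yaw.py", line 22, in <module>
    yaw()
    ~~~^^
  File "yaw.py", line 19, in yaw
    kk=np.polyfit(P[g,1],P[g,0],1); print("far edge yaw",-kk[0],"n",g.sum(),"std",r[g].std())
    raise TypeError("expected non-empty vector for x")
TypeError: expected non-empty vector for x
```

```bash
sed -i 's/v0=ys\[xs==u\].min()/v0=ys.min()/' yaw.py; sed -i 's/r=P\[:,0\]-np.polyval(kk,P\[:,1\]); g=abs(r)<1.5/r=P[:,0]-np.median(P[:,0]); g=abs(r)<6/' yaw.py; python3 yaw.py
```

```text
conf 0.78 290 346 246 286
far edge yaw 0.012611778508860938 n 47 std 0.5168329258371475
far edge coder x at rear/front [51.1 53.7] y -179.0 -51.0 (square: 48.5)
```

Request:
{"fn": "arm_command", "kwargs": {"rows": "-0.53 -0.01 0 0 0; -0.53 -0.02 0 0 0; -0.3 -0.02 0.008 0 -0.006; -0.3 -0.02 0.016 0 -0.012; -0.3 -0.02 0.016 0 -0.012; -0.3 -0.015 0.016 0 -0.012; -0.3 -0.008 0.016 0 -0.012; -0.3 -0.002 0.016 0 -0.012; -0.3 0.003 0.016 0 -0.012; -0.3 0.006 0.016 0 -0.012"}}

```text
time_s: 14.85
position: [474.5, -213.7, 48.3]
orientation: [0.001, 0.69, 0.723, -0.0]
contact_force: [0.3, -3.7, -3.1]
gripper_width: 29.9
```

```bash
python3 st.py; python3 yaw.py; python3 ov.py 8
```

```text
pos [ 474.5 -213.7   48.3] F [ 0.3 -3.7 -3.1] ang 1.6175 coder -5.1 -197.6 t 14.85 M [-0.59 -0.07 -0.06]
conf 0.94 288 345 247 287
far edge yaw 0.024737494514989668 n 51 std 1.3691081686146782
far edge coder x at rear/front [51.6 52.7] y -176.0 -46.0 (square: 48.5)
expected tray centre coder y -111.80490748656831
```

View pics/side8.png

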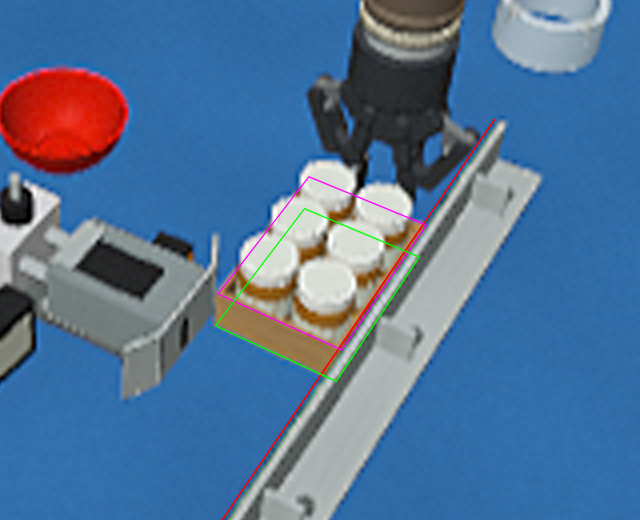

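View pics/top8.png

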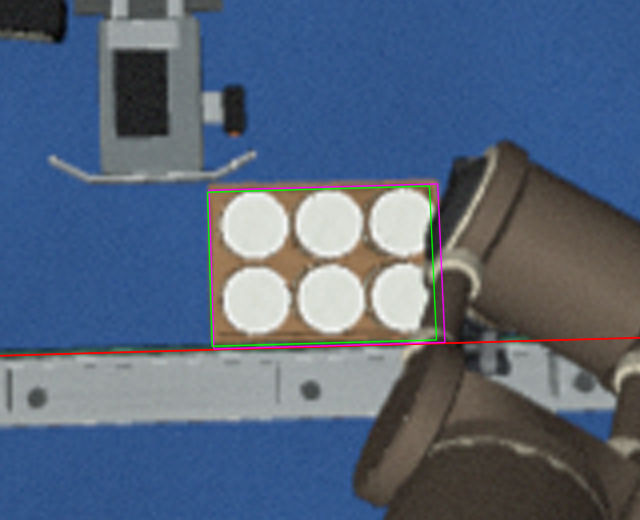

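Request:
{"fn": "arm_command", "kwargs": {"rows": "-0.3 0.003 0 0 0; -0.3 0.006 0 0 0; -0.3 0.009 0 0 0; -0.3 0.012 0 0 0; -0.3 0.015 0 0 0; -0.3 0.018 0 0 0; -0.3 0.02 0 0 0"}}

```text
time_s: 15.8
position: [473.5, -193.7, 48.4]
orientation: [0.0, 0.691, 0.723, -0.0]
contact_force: [-0.0, -3.8, -1.4]
gripper_width: 29.8
```

```bash
python3 st.py; python3 yaw.py; python3 ov.py 9
```

```text
pos [ 473.5 -193.7   48.4] F [-0.  -3.8 -1.4] ang 1.6169 coder -5.4 -177.6 t 15.8 M [-0.68 -0.07 -0.09]
conf 0.94 280 336 247 288
far edge yaw 0.05200101584977792 n 43 std 1.8659107953640222
far edge coder x at rear/front [51.9 49.4] y -153.0 -25.0 (square: 48.5)
expected tray centre coder y -91.78870840551298
```

View pics/top9.png

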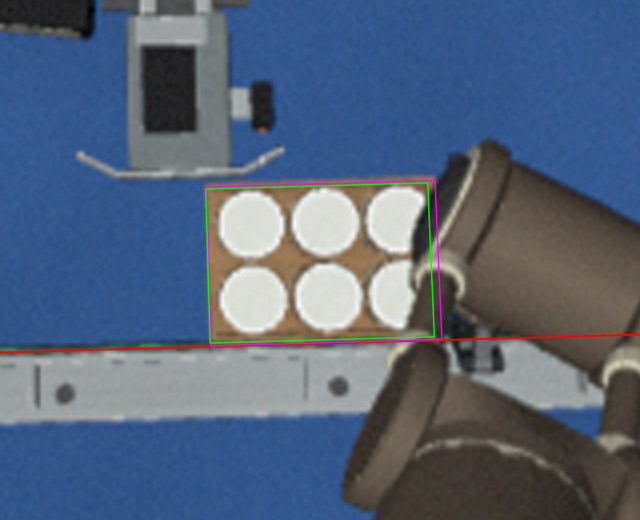

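View pics/side9.png

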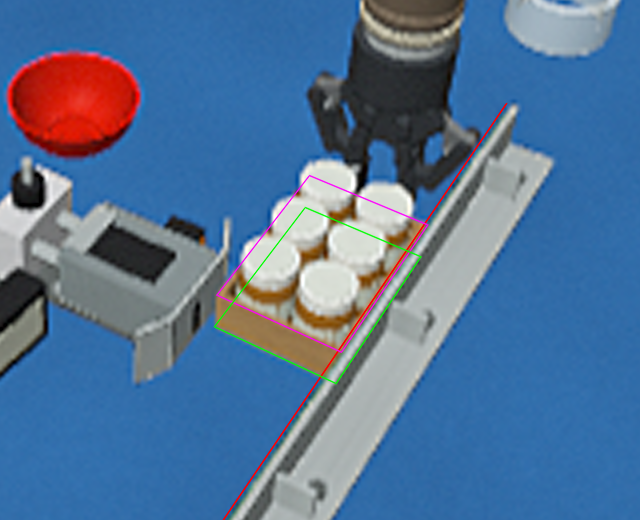

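Request:
{"fn": "arm_command", "kwargs": {"rows": "-0.3 0.004 0 0 0; -0.3 0.009 0 0 0; -0.3 0.014 0 0 0; -0.3 0.019 0 0 0; -0.3 0.024 0 0 0; -0.3 0.029 0 0 0; -0.3 0.034 0 0 0; -0.3 0.039 0 0 0; -0.3 0.043 0 0 0; -0.3 0.045 0 0 0"}}

```text
time_s: 17.05
position: [471.3, -148.5, 48.4]
orientation: [0.0, 0.691, 0.723, -0.0]
contact_force: [1.2, -4.7, -1.1]
gripper_width: 29.7
```

```bash
python3 st.py; python3 ov.py 10
```

```text
pos [ 471.3 -148.5   48.4] F [ 1.2 -4.7 -1.1] ang 1.6172 coder -6.0 -132.3 t 17.05 M [-0.85 -0.1  -0.07]
expected tray centre coder y -46.84737850948932
```

View pics/top10.png

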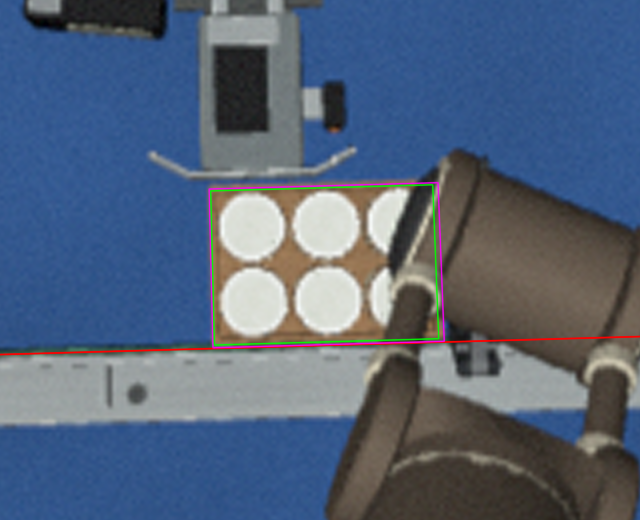

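View pics/side10.png

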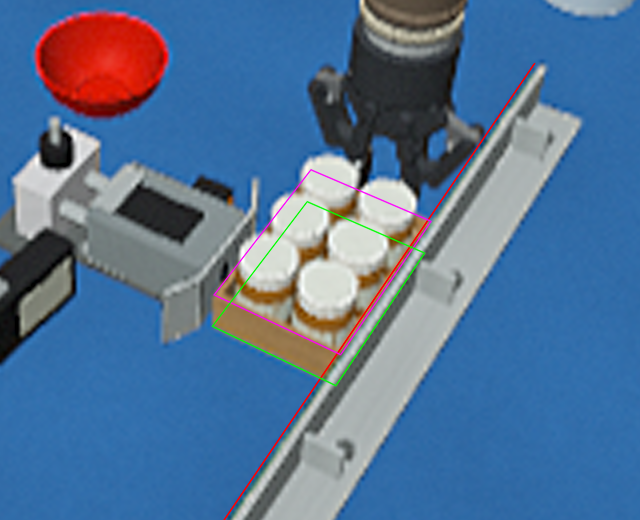

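Request:
{"fn": "arm_command", "kwargs": {"rows": "-0.3 0.005 0 0 0; -0.3 0.012 0 0 0; -0.3 0.019 0 0 0; -0.3 0.026 0 0 0; -0.3 0.033 0.0005 0 0; -0.3 0.04 0.0005 0 0; -0.3 0.047 0.0005 0 0; -0.3 0.054 0.0005 0 0; -0.3 0.061 0.0005 0 0; -0.3 0.066 0.001 0 0"}}

```text
time_s: 18.2
position: [469.3, -82.9, 48.4]
orientation: [0.0, 0.691, 0.723, -0.0]
contact_force: [0.5, -6.0, 0.1]
gripper_width: 29.8
```

```bash
python3 st.py; python3 ov.py 11
```

```text
pos [469.3 -82.9  48.4] F [ 0.5 -6.   0.1] ang 1.6171 coder -5.9 -66.8 t 18.2 M [-0.96 -0.12 -0.13]
expected tray centre coder y 18.734211690028076
```

View pics/top11.png

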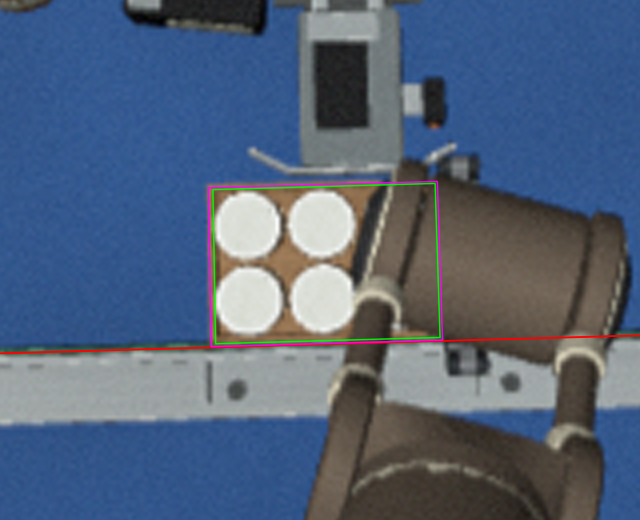

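View pics/side11.png

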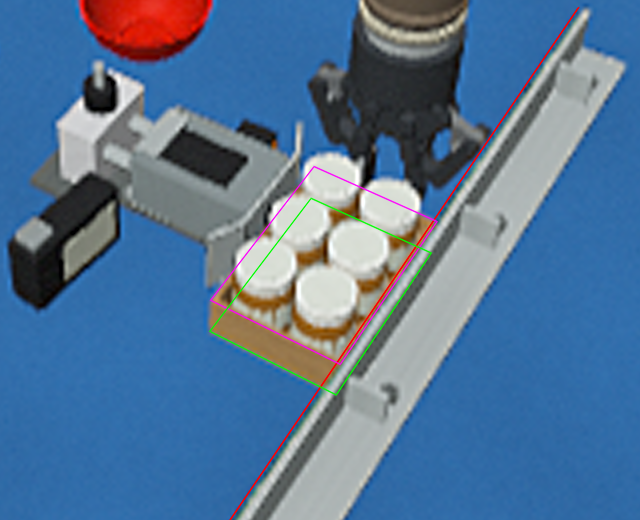

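Request:
{"fn": "arm_command", "kwargs": {"rows": "-0.3 0.004 0 0 0; -0.3 0.009 -0.001 0 0; -0.3 0.014 -0.001 0 0; -0.3 0.02 -0.001 0 0; -0.3 0.026 -0.001 0 0; -0.3 0.032 -0.001 0 0; -0.3 0.038 -0.001 0 0; -0.3 0.044 -0.001 0 0; -0.3 0.05 -0.001 0 0; -0.3 0.054 -0.001 0 0"}}

```text
time_s: 19.35
position: [466.9, -29.4, 48.4]
orientation: [0.001, 0.691, 0.723, 0.0]
contact_force: [2.4, -4.9, -1.6]
gripper_width: 30.1
```

```bash
python3 st.py; python3 ov.py 12
```

```text
pos [466.9 -29.4  48.4] F [ 2.4 -4.9 -1.6] ang 1.6168 coder -6.6 -13.2 t 19.35 M [-0.92 -0.58 -0.15]
expected tray centre coder y 72.2843618887733
```

View pics/side12.png

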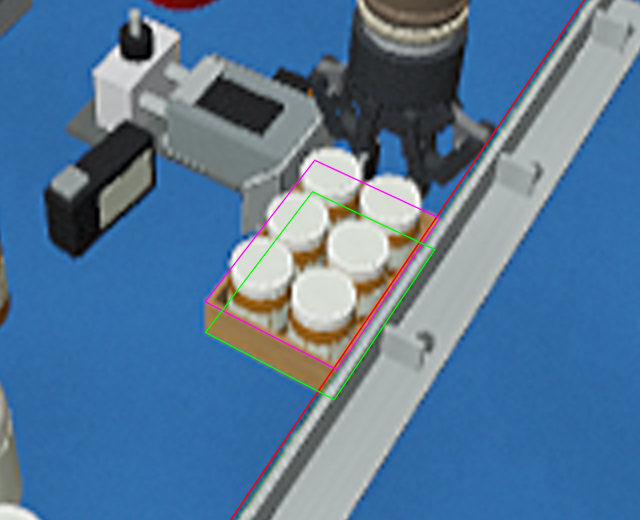

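View pics/top12.png

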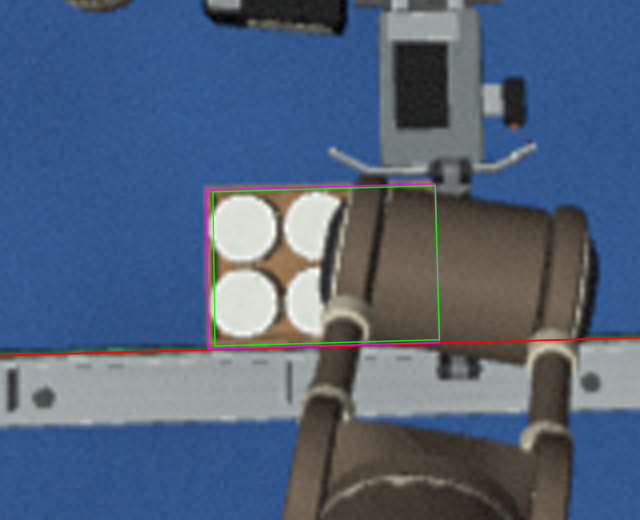

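Request:
{"fn": "arm_command", "kwargs": {"rows": "-0.3 0.005 0 0 0; -0.3 0.011 0 0 0; -0.3 0.017 0 0 0; -0.3 0.024 0 0 0; -0.3 0.031 0 0 0; -0.3 0.038 0.0005 0 0; -0.3 0.045 0.0005 0 0; -0.3 0.052 0.0005 0 0; -0.3 0.058 0.0005 0 0; -0.3 0.062 0.0005 0 0"}}

```text
time_s: 20.5
position: [464.3, 32.3, 48.5]
orientation: [0.001, 0.691, 0.723, 0.0]
contact_force: [4.0, -7.2, 0.0]
gripper_width: 30.3
```

```bash
python3 st.py; python3 ov.py 13
```

```text
pos [464.3  32.3  48.5] F [ 4.  -7.2  0. ] ang 1.6171 coder -7.1 48.6 t 20.5 M [-1.12 -0.61 -0.15]
expected tray centre coder y 134.0792980324206
```

View pics/side13.png

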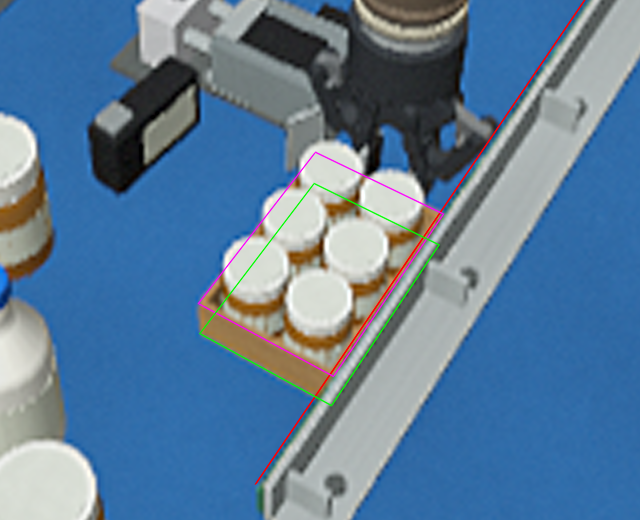

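Request:
{"fn": "arm_command", "kwargs": {"rows": "-0.3 0.005 0 0 0; -0.3 0.011 0 0 0; -0.3 0.017 0 0 0; -0.3 0.023 0.0005 0 0.003; -0.3 0.029 0.0005 0 0.006; -0.3 0.035 0.0005 0 0.009; -0.3 0.041 0.0005 0 0.012; -0.3 0.045 0.0005 0 0.013; -0.3 0.047 0.0005 0 0.013; -0.3 0.047 0.0005 0 0.013"}}

```text
time_s: 21.65
position: [462.4, 79.2, 48.5]
orientation: [0.001, 0.695, 0.719, -0.0]
contact_force: [3.4, -5.9, -0.2]
gripper_width: 30.2
```

```bash
python3 st.py; python3 ov.py 14
```

```text
pos [462.4  79.2  48.5] F [ 3.4 -5.9 -0.2] ang 1.6046 coder -7.5 95.5 t 21.65 M [-0.95 -0.57 -0.13]
expected tray centre coder y 181.03541016502294
```

View pics/side14.png

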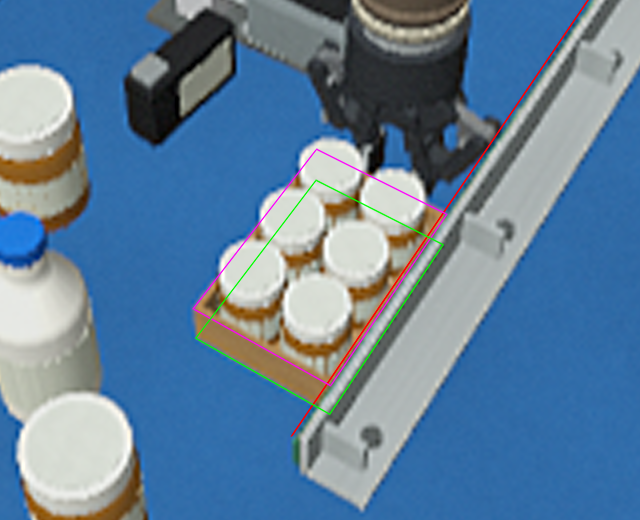

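View pics/top14.png

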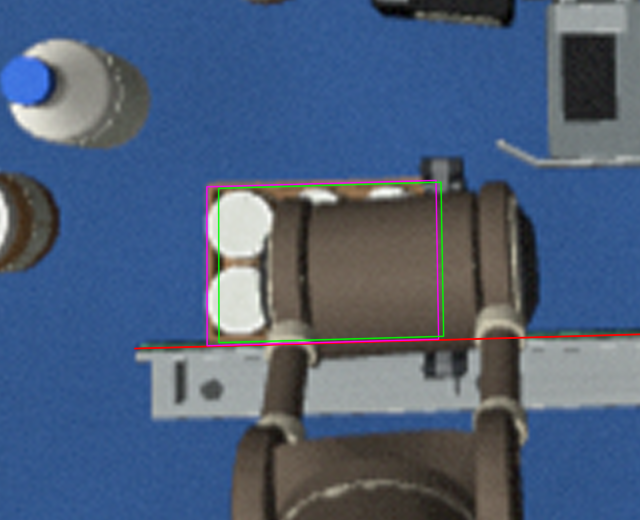

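Request:
{"fn": "arm_command", "kwargs": {"rows": "-0.3 -0.006 0 0 0; -0.3 -0.015 0 0 0; -0.3 -0.02 0 0 0; -0.3 -0.02 0 -0.02 0; -0.3 -0.02 0 -0.06 0; -0.3 -0.02 0 -0.1 0; -0.3 -0.03 0 -0.14 0; -0.3 -0.07 0 -0.16 0; -0.3 -0.11 0 -0.17 0; -0.3 -0.14 0 -0.17 0"}}

```text
time_s: 22.8
position: [467.2, -61.9, 220.4]
orientation: [0.002, 0.696, 0.719, 0.001]
contact_force: [-0.2, 0.1, -0.6]
gripper_width: 30.2
```

```bash
python3 st.py; python3 - <<'E'
from h import *
cp=(473,-16.,.033)
tr=tuple(tf(cp,[[-2.5,181,0]])[0][:2])+(.033,)
for n in("top","side"):
    c=capture(n); u=proj(c,[[tr[0],tr[1],30]])[0]; crop=[int(u[0]-80),int(u[1]-65),int(u[0]+80),int(u[1]+65)]
    L=[(tf(cp,box(-53.5,-53.5,-320,300,45)),(0,0,255)),(tf(tr,box(-51,51,-74.5,74.5,36)),(255,0,255)),(tf(tr,box(-51,51,-74.5,74.5,0)),(0,255,0))]
    overlay(c,L,f"pics/{n}15.png",crop,4); overlay(c,[],f"pics/{n}15r.png",crop,5)
    o=outline_of("tray",c)
    for d in o[:1]:
        ys,xs=np.nonzero(d["pixels"]);P=ray(c,np.c_[xs,ys],36)[:,:2].astype(np.float32); print(d["confidence"],cv2.minAreaRect(P))
    print([(d["location"],d["confidence"]) for d in place_of("tray",c)[:1]])
E
python3 yaw.py
```

```text
pos [467.2 -61.9 220.4] F [-0.2  0.1 -0.6] ang 1.6033 coder -7.4 -45.7 t 22.8 M [-0.05 -0.01 -0.02]
0.85 ((466.9815673828125, 162.31228637695312), (107.02672576904297, 155.26663208007812), 1.6342196464538574)
[([461.4, 169.0, -1.0], 0.71)]
0.83 ((463.8880615234375, 176.03082275390625), (106.41117858886719, 169.41513061523438), 3.0683863162994385)
[([467.4, 161.7, 0.0], 0.95)]
conf 0.9 176 234 250 290
far edge yaw 0.03205385145128572 n 50 std 1.2679920307369654
far edge coder x at rear/front [50.7 50.8] y 113.0 246.0 (square: 48.5)
```

View pics/side15.png

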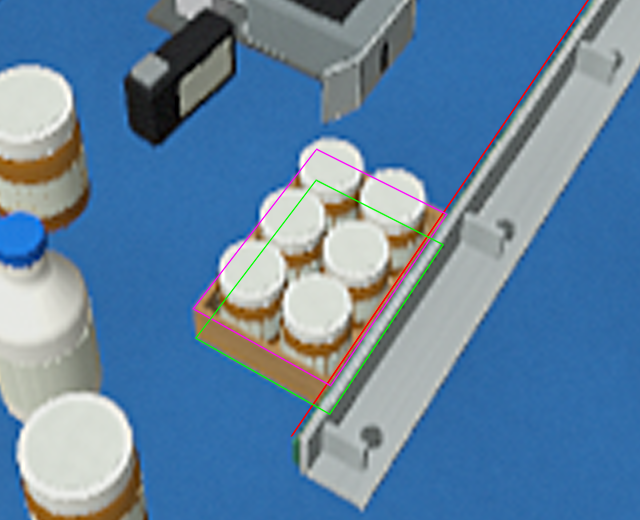

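View pics/top15.png

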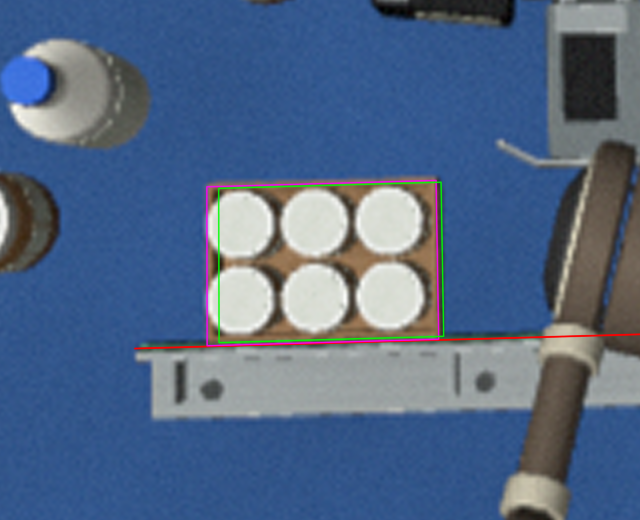

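View pics/top15r.png

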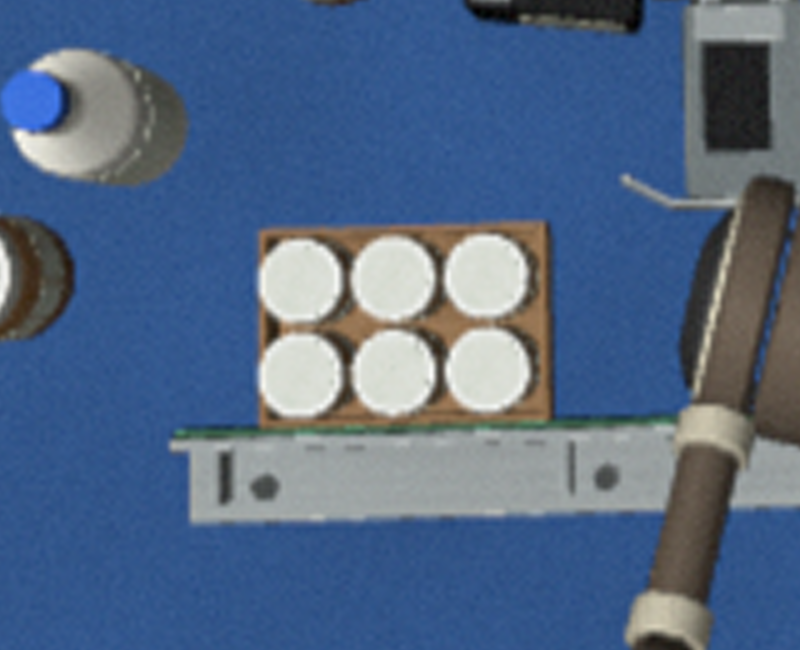

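```bash
python3 - <<'E'
from h import *
c=capture("top"); cv2.imwrite("pics/topF.png",c["pixels"])
for q in ["pickle_jar_a","cartridge","tape_roll","lid_bowl","cleaner"]:
    print(q,[(np.round(d["location"]),round(float(d["confidence"]),2)) for d in place_of(q,c)[:2]])
E
```

```text
pickle_jar_a [(array([419., -26.,   0.]), 0.75), (array([668., 209.,  -0.]), 0.68)]
cartridge [(array([638.,  85.,   0.]), 0.82), (array([573., 323.,  -3.]), 0.27)]
tape_roll [(array([ 452., -516.,    1.]), 0.91)]
lid_bowl [(array([ 726., -138.,   -5.]), 0.65)]
cleaner [(array([569., 322.,  -2.]), 0.85), (array([465., 168.,  -1.]), 0.65)]
```

View pics/topF.png

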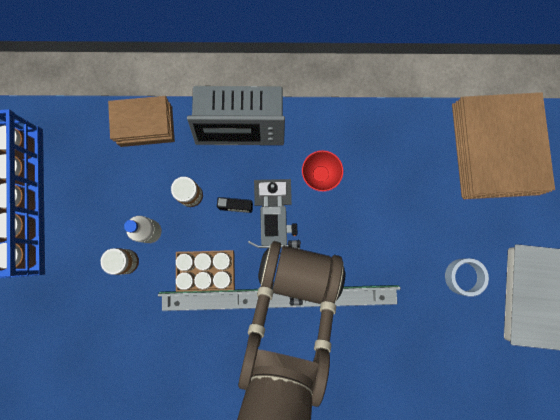

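The tray lies along the fence at pixels (176–234, 250–290), wholly left of the print head and short of the fence's end at (160, 292). Everything else is where it started.

```bash
python3 -c "
from cell import *
print(close_job()); print(state()['time_s'])"
```

```text
the job is handed in; nothing more can be done
None
the job is handed in; nothing more can be done
```

The tray went through the gap and now lies along the fence past the print head; I handed the job in at about 23 s.

**What I did:**
- I pushed the tray sideways against the fence by its far wall, then fed it along by its rear wall with the fingers part-open. The highest push force I read was about 10 N.
- I backed off once to narrow and raise the gripper, because its knuckles would have hit the print head.
- The narrower push point then turned the tray's front about 0.02 rad (3 mm) off the fence. I moved the push point and straightened it before it reached the narrow part.

**Last checks:**
- **Position along the fence:** the tray spans about y = +106 to +255 mm in the coder's frame. The print head ends at +66 and the fence at +300.
- **Squareness:** the tray's yaw is 0.032 rad against 0.033 for the fence. All six jars are standing in the tray.
- **Other objects:** nothing else appears to have moved. For `pickle_jar_a`, the network's best match was a false hit on the fence. I checked that jar by eye in the picture instead.
- **Gap to the fence:** the far-edge measurement reads about 2 mm farther from the fence than a tray touching it would. About 1 mm of that is probably measurement bias, so a gap of around 1 mm may remain. I did not push the tray sideways again to close it.

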